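# Set the free running clearance of a solder-spool nut

### The arm

A 7-joint arm with a two-finger parallel gripper is mounted at the origin on the work surface. World frame = base frame: x ahead of the robot, y to its left, z up, the work surface at z = 0. Lengths are in m, angles in rad, forces in N, time in s.
With the tool pointing down it reaches from about 0.4 to 0.85 m from the base axis. Payload 10.4 kg.
Tool frame: the origin (TCP) lies on the centre line of the jaws, within the pads' length; the fingertips stand 11 mm ahead of it and the grasp point (between the pads) lies 8 mm behind it (tip_reach is the distance from the TCP to the fingertips, in m); z points along the fingers, y is the line along which they close (so a half turn about z gives the same grasp; the last joint's range is limited). The gripper opens to 85 mm and grips with 20 to 120 N. Pads are 22 mm wide; open, the fingers measure 114 mm over their backs; the gripper's body (76 mm by 85 mm) begins 54 mm behind the grasp point. The pads swing forward as they close: fully open they stand 13 mm farther back than shut.
Start: joints at [-1.34, 0.332, -0.065, 1.46, 0.022, 1.35, -0.088], TCP at [0.157, 0.605, 0.242] pointing down, gripper open.
Joint ranges: [-2.6, 2.6], [-0.5, 2.12], [-1.47, 1.34], [0.16, 2.42], [-1.27, 4.41], [0.06, 2.06], [-2.6, 2.6]. Speed limits (rad/s): [2.22, 2.22, 2.79, 2.79, 3.14, 3.14, 3.14].

### API

Orientations are given as a unit quaternion [x, y, z, w].
In Python, from workcell import get_obs, camera, hand_in, tip_reach gives the robot as it stands. The module is installed in compiled form; this text tells all that it offers.
- The arm moves only by the tool move_arm, never from a script. Its argument "plan" is a list of rows, each an object with "delta_pos": the shift along the tool's x, y, z in parts of the range, where 1.0 means 0.8 m, a list of three; "turn": the turn, a rotation vector about the tool's x, y, z in normalised numbers (1 is 2 pi rad), a list of three; "fingers": the closure, from 0 (fully open) to 1 (shut). A call has 1 to 12 rows; each row is the pose to reach, as a shift and turn from the pose commanded when the call began, along the tool's axes at that moment; what a row does not reach only later rows make up. A row lasts 1/8 s, in which the tool goes at most 62.5 mm and 10.7 degrees, less where a joint would pass 70% of its speed; a pose out of reach is approached as far as the arm can. A call with a gripper value outside its range is refused whole. The fingers move at their own pace and stop on an object; "force" is the grip in N (left out, the last holds). Time passes only in rows, so rows that repeat a pose let the fingers close. It gives the time, the measured TCP pose, the force, the opening and the grip force at its end, in the units of the state.
- get_obs(): the state, without advancing time (a new reading comes with each control period).
- camera(name): name is "scene" or "top"; returns a dict with "color" (384x512x3 uint8, red, green, blue), "range_z" (384x512 float32, m along the optical axis (not along the pixel's ray), 0 where there is no reading), "fx", "fy", "cx", "cy" (pixels), "R" (3x3) and "t" (3): a world point X has camera coordinates R X + t. Camera axes: x right, y down, z forward; pixel columns grow to the right and rows downward; lengths in m; the calibration is good to about 2 mm. A picture is of the moment at which its call begins.
- hand_in(): hands the job in; it is judged then, once.
The state is a dict: "clock": time; "joint_pos": joint angles; "joint_velocities": joint speeds; "tau": joint torques, N m; "position": TCP position; "ee_rot": TCP orientation; "ft_force": force on the tool from outside, world axes, zero at the start; "torque": the same for the moment, N m; "grip_width": opening from 0.0 (shut) to 1.0 (fully open); "grasp_force": force on a finger pad.
Only numpy, scipy, OpenCV 4.12 (cv2) and the standard library are available. Lean on these libraries where they do the work, as an engineer would, in place of code of your own. Each camera call takes 0.05 s, during which the arm holds its last target. There are 200 camera calls.

### The job

A roll of tape has been dropped over the knurled nut on top of the solder-spool stand: lift it off and lay it flat on the white work pad, wholly on the pad, without dropping it. Then screw the knurled nut down (clockwise from above) until it bottoms out, back it off a quarter turn so that the spool can run, and finish while still gripping the nut there. Leave everything else where it is.

Things in the scene. Friction and masses are not known exactly. Their poses are not given: they have to be found in the camera images.
- stand: Spool stand, fixed: dark steel plate (x -63 to 87, y +-55, 12 mm thick) with a blue spool, flanges 84 mm wide, on an upright spindle. Origin: on the spindle axis at bench height, z up. Upper flange's top is 74 mm up; a black hub 26 mm wide stands 6 mm above it. A thin guide post with an eye (top 74 mm up) stands 68 mm from the axis along the stand's +x.
- nut (a joint): Turn of the knurled nut on the spindle, rad. 0 = bottomed out on the hub (hard stop); grows as it is unscrewed (counter-clockwise from above; right-hand thread, 6 mm rise per turn). Starts between 2 and 4.4, cannot come off, ends at 7. Turns stiffly (0.06 N m) and stays where it is left.
- nut_top (a point): Centre of the nut's top face, on the spindle axis. Nut: knurled aluminium cylinder, 34 mm wide, 28 mm high below this point; top 108 mm above the bench when bottomed out, up to 4.2 mm higher at the start; spindle end up to 6 mm above it. A dark groove on top runs from the middle to the rim along this point's +x; bottomed out, it points to the guide post. Turns with the nut.
- tape: The roll of tape in the way: brown cardboard-coloured ring, 64 mm outside, 52 mm inside diameter, 44 mm high, about 90 g, loose. Origin: on its axis at its underside, z along its axis. At the start it stands on the spool's upper flange around the nut, its top higher than the nut's, leaving no room for fingers inside.
- pad: White work pad, 280 mm (its x) x 220 mm (its y) x 8 mm, fixed on the bench. Origin: centre of the underside, z up, its top 8 mm above. The half towards its -x is empty; a board and a shell lie on its +x half.
- board: Small round green circuit board, 46 mm diameter, up to 12 mm high, loose on the pad's +x half, -y side. Origin: centre of underside. Leave alone.
- shell: Black rounded plastic shell 58 x 46 x 30 mm, loose on the pad's +x half, +y side. Origin: centre of underside. Leave alone.
- spare_spool: Small blue spool, 56 mm diameter, 45 mm high, standing loose on the bench about 113 mm from the spindle along the stand's -x. Origin: centre of underside. Leave alone.
- fan: Black square fan, 92 x 92 x 26 mm, lying loose on the bench to the robot's left. Origin: centre of underside. Leave alone.
- spare_tape: Wider, lower roll of tape, 90 mm diameter, 24 mm high, lying loose on the bench to the robot's right. Origin: centre of underside. Leave alone.
- driver: Screwdriver lying loose on the bench to the robot's left. Leave alone.
Things that resemble listed ones, but are neither listed nor needed, are in the scene too. What is shaped like the tape but orange is not meant.

How it is judged:
By the outcome, as a careful person would: the job done as asked, in the order asked, and still so for the second after the job is handed in, while the arm keeps its last pose, push and grip.
It also fails if it takes over 64 s, if anything falls off the work surface, if the arm or the gripper's body presses on something with over 40 N, if the wrist force passes 120 N, or if a joint passes its speed limit or range.

## Working session

There is one attempt and no reset: what is moved stays moved. The work goes in short steps, Python scripts to look and compute and a tool call to move; the robot and the scene stay as the last step left them, time stands still between calls to the robot, and variables do not carry over. Pictures are saved under pics/ and viewed, at most 10 in all, crops included, and the job is handed in when it is done.

Besides the shell and the picture viewer there is one more tool, called after "Emit:" by a JSON object that holds its "fn" and its "kwargs". move_arm: Moves the arm, as the interface text tells. Its arguments: {"type":"object","properties":{"plan":{"type":"array","items":{"type":"object","properties":{"delta_pos":{"type":"array","items":{"type":"number"}},"turn":{"type":"array","items":{"type":"number"}},"fingers":{"type":"number"}}}},"force":{"type":"number"}},"required":["plan"]}

```bash
mkdir -p pics; cat > h.py <<'E'
import numpy as np, cv2
from workcell import get_obs, camera, hand_in, tip_reach
def world(c,u,v,z=None):
    d=np.array([(u-c["cx"])/c["fx"],(v-c["cy"])/c["fy"],1.0])
    R=np.array(c["R"]);t=np.array(c["t"]); o=-R.T@t; r=R.T@d
    if z is None: return o+r*c["range_z"][int(round(v)),int(round(u))]
    return o+r*(z-o[2])/r[2]
def cloud(c):
    v,u=np.mgrid[:384,:512]; Z=c["range_z"]
    P=np.stack([(u-c["cx"])/c["fx"]*Z,(v-c["cy"])/c["fy"]*Z,Z],-1)-np.array(c["t"])
    return P@np.array(c["R"])
def save(c,n,box=None,k=1.5):
    im=c["color"][:,:,::-1]
    if box: im=im[box[1]:box[3],box[0]:box[2]]
    cv2.imwrite("pics/"+n,cv2.resize(im,None,fx=k,fy=k,interpolation=cv2.INTER_CUBIC))
E
python3 - <<'E'
from h import *
import pickle
for n in("scene","top"):
    c=camera(n);save(c,n+"0.png");pickle.dump(c,open(n+".pkl","wb"))
    print(n,-np.array(c["R"]).T@c["t"],c["fx"])
o=get_obs();print(o,tip_reach)
E
```

```text
scene [ 0.75886887 -0.55581585  1.24748497] 452.30915623985067
top [0.37098203 0.03659379 1.39580466] 465.2652886114255
{'clock': 0.1, 'joint_pos': array([-1.33960994,  0.33278808, -0.06472043,  1.4608753 ,  0.02163014,
        1.34987696, -0.08850742]), 'joint_velocities': array([-0.00119075, -0.00083232, -0.00064218,  0.00024927,  0.00068432,
       -0.00210709,  0.00032728]), 'tau': array([ 1.19296408e-03, -6.26744127e+01,  4.88381472e-02, -3.92430317e+01,
        1.62239157e-02,  6.90270856e-03, -4.20205072e-05]), 'position': array([0.15683833, 0.60466893, 0.24159982]), 'ee_rot': array([ 1.26534005e-01,  9.91962073e-01, -6.24281664e-04, -3.95843352e-05]), 'ft_force': array([-0.33872034, -0.00840839, -0.07941062]), 'torque': array([-0.03512133,  0.02195477, -0.03635564]), 'grasp_force': 0.0, 'grip_width': 1.0018442422834835} 0.011
```

View pics/scene0.png

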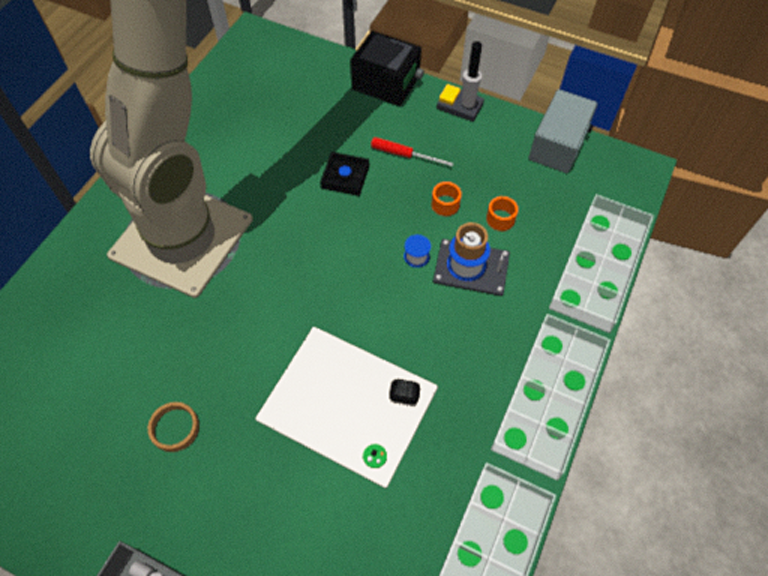

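View pics/top0.png

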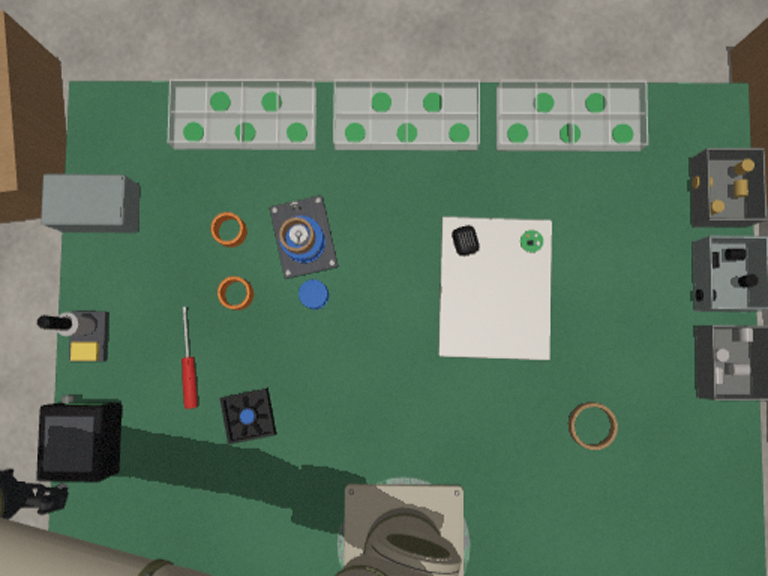

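The top view shows three small rings: the brown one on the stand at (300,234) and two orange ones at (228,229) and (235,292). The brown one around the nut is the tape. The pad corners are at (442,218), (551,220), (550,359) and (440,356), and the shell and board are at the far (+x) end. I'll confirm with a crop and measure.

```bash
python3 - <<'E'
from h import *
import pickle
c=pickle.load(open("top.pkl","rb"));s=pickle.load(open("scene.pkl","rb"))
a=c.copy();im=[]
for k,b in((c,(170,120,230,190)),(s,(285,140,345,200))):
    x=k["color"][b[1]:b[3],b[0]:b[2],::-1];im.append(cv2.resize(x,(400,int(400*x.shape[0]/x.shape[1])),interpolation=cv2.INTER_CUBIC)[:400])
cv2.imwrite("pics/crop.png",np.hstack(im))
pad=[world(c,u/1.5,v/1.5,.008)[:2].round(4) for u,v in((442,218),(551,220),(550,359),(440,356))];print("pad",pad,np.mean(pad,0))
hsv=cv2.cvtColor(c["color"],cv2.COLOR_RGB2HSV)
for n,k in(("top",c),("scene",s)):
    P=cloud(k);x0=world(c,200,156,.11)
    near=(np.hypot(P[...,0]-x0[0],P[...,1]-x0[1])<.06)&(k["range_z"]>0)
    Q=P[near]; print(n,x0,np.histogram(Q[:,2],bins=np.arange(0,.14,.004)))
    for lo,hi in((.113,.125),(.066,.079)):
        m=near&(P[...,2]>lo)&(P[...,2]<hi);q=P[m]
        if len(q)<5: continue
        A=np.c_[2*q[:,:2],np.ones(len(q))];
        (x,y),r=cv2.minEnclosingCircle(q[:,:2].astype(np.float32));print(lo,len(q),np.median(q[:,2]),x,y,r)
P=cloud(c);plate=(P[...,2]>.006)&(P[...,2]<.018)&(np.hypot(P[...,0]-x0[0],P[...,1]-x0[1])<.13)&(c["color"].max(-1)<110)&(abs(c["color"].astype(int).max(-1)-c["color"].astype(int).min(-1))<25)
q=P[plate];print(len(q),cv2.minAreaRect(q[:,:2].astype(np.float32)*1000))
E
```

```text
pad [array([ 0.6421, -0.0735]), array([ 0.6397, -0.2917]), array([ 0.3621, -0.2871]), array([ 0.3656, -0.0704])] [ 0.502375 -0.180675]
top [0.58992185 0.19897271 0.11      ] (array([ 20,  37, 168, 227,  83,  16,   0,   1,   0,   0,   0,   0,   0,
         0,   0,   0,   1,  50, 139,  77,  23,  12,  15,   8,  15,  23,
        25,  68,  87,  87,  32,   2,   0,   0]), array([0.   , 0.004, 0.008, 0.012, 0.016, 0.02 , 0.024, 0.028, 0.032,
       0.036, 0.04 , 0.044, 0.048, 0.052, 0.056, 0.06 , 0.064, 0.068,
       0.072, 0.076, 0.08 , 0.084, 0.088, 0.092, 0.096, 0.1  , 0.104,
       0.108, 0.112, 0.116, 0.12 , 0.124, 0.128, 0.132, 0.136]))
0.113 180 0.11701957540807893 0.5888252854347229 0.20632749795913696 0.032331060618162155
0.066 256 0.07433722600752965 0.5905342698097229 0.20217500627040863 0.04234820604324341
scene [0.58992185 0.19897271 0.11      ] (array([ 23,  31, 134, 221, 102,  19,   9,  16,  14,  16,   8,  17,  17,
         7,   4,   1,   0,  29, 108,  58,  15,  20,  25,  24,  31,  34,
        27,  70,  76,  70,  31,   2,   0,   0]), array([0.   , 0.004, 0.008, 0.012, 0.016, 0.02 , 0.024, 0.028, 0.032,
       0.036, 0.04 , 0.044, 0.048, 0.052, 0.056, 0.06 , 0.064, 0.068,
       0.072, 0.076, 0.08 , 0.084, 0.088, 0.092, 0.096, 0.1  , 0.104,
       0.108, 0.112, 0.116, 0.12 , 0.124, 0.128, 0.132, 0.136]))
0.113 163 0.1172741625673097 0.5883709192276001 0.20490114390850067 0.03348749876022339
0.066 186 0.07476672512066618 0.5915362238883972 0.2023840993642807 0.04258470609784126
894 ((602.30810546875, 205.7928009033203), (150.9979248046875, 109.62060546875), 13.591110229492188)
```

View pics/crop.png

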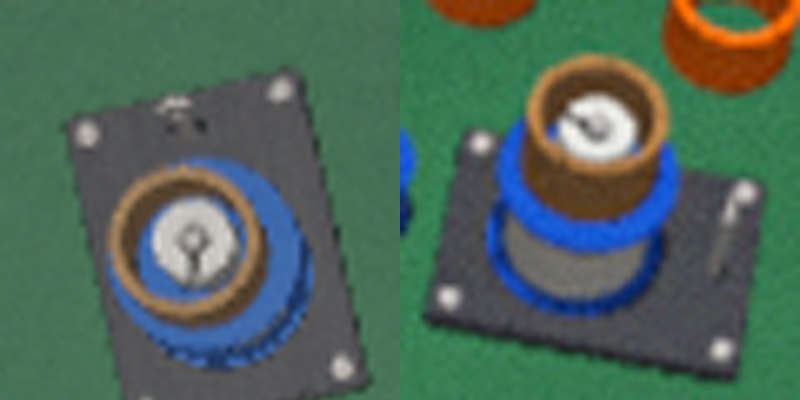

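The crop confirms it: the brown ring surrounds the knurled nut, off-centre by about 3 mm. The top view shows the groove running from (193,238) to (195,270), which is towards the robot, so the nut is at about 2.97 rad. The stand axis is at about (0.5908, 0.2025) with yaw 13.6°. The tape centre is (0.5886, 0.2056) and its top is at 0.118, which agrees with the given sizes.

Units first: shifts go in shares of 0.8 m and turns go in shares of 2 pi rad. So -0.518 m is -0.6475, -0.278 m is -0.3475.

Emit:
{"fn": "move_arm", "kwargs": {"plan": [{"delta_pos":[-0.6475,-0.3475,0],"fingers":0},{"delta_pos":[-0.6475,-0.3475,0],"fingers":0},{"delta_pos":[-0.6475,-0.3475,0],"fingers":0},{"delta_pos":[-0.6475,-0.3475,0],"fingers":0},{"delta_pos":[-0.6475,-0.3475,0],"fingers":0},{"delta_pos":[-0.6475,-0.3475,0],"fingers":0},{"delta_pos":[-0.6475,-0.3475,0],"fingers":0},{"delta_pos":[-0.6475,-0.3475,0],"fingers":0},{"delta_pos":[-0.6475,-0.3475,0],"fingers":0},{"delta_pos":[-0.6475,-0.3475,0],"fingers":0},{"delta_pos":[-0.6475,-0.3475,0.0375],"fingers":0},{"delta_pos":[-0.6475,-0.3475,0.075],"fingers":0}]}}

```text
validation failed for argument at $.pl...
```

Converted, -0.518 m is -0.6475, -0.278 m is -0.3475.

Emit:
{"fn": "move_arm", "kwargs": {"plan": [{"delta_pos":[-0.075,-0.0375,0],"turn":[0,0,0],"fingers":0.0},{"delta_pos":[-0.6475,-0.3475,0],"turn":[0,0,0],"fingers":0.0},{"delta_pos":[-0.6475,-0.3475,0],"turn":[0,0,0],"fingers":0.0},{"delta_pos":[-0.6475,-0.3475,0],"turn":[0,0,0],"fingers":0.0},{"delta_pos":[-0.6475,-0.3475,0],"turn":[0,0,0],"fingers":0.0},{"delta_pos":[-0.6475,-0.3475,0],"turn":[0,0,0],"fingers":0.0},{"delta_pos":[-0.6475,-0.3475,0],"turn":[0,0,0],"fingers":0.0},{"delta_pos":[-0.6475,-0.3475,0],"turn":[0,0,0],"fingers":0.0},{"delta_pos":[-0.6475,-0.3475,0],"turn":[0,0,0],"fingers":0.0},{"delta_pos":[-0.6475,-0.3475,0],"turn":[0,0,0],"fingers":0.0},{"delta_pos":[-0.6475,-0.3475,0],"turn":[0,0,0],"fingers":0.0},{"delta_pos":[-0.6475,-0.3475,0.0375],"turn":[0,0,0],"fingers":0.0}]}}

```text
clock: 1.6
position: [0.5891, 0.2072, 0.2137]
ee_rot: [0.126, 0.992, 0.001, 0.001]
ft_force: [0.6, 0.8, 0.1]
grip_width: 0.998
grasp_force: 0.0
```

Converted, 0.11 m is 0.1375, 0.09 m is 0.1125.

Emit:
{"fn": "move_arm", "kwargs": {"plan": [{"delta_pos":[0,0,0.0625],"turn":[0,0,0],"fingers":0.0},{"delta_pos":[0,0,0.0875],"turn":[0,0,0],"fingers":0.0},{"delta_pos":[0,0,0.1125],"turn":[0,0,0],"fingers":0.0},{"delta_pos":[0,0,0.1375],"turn":[0,0,0],"fingers":0.0},{"delta_pos":[0,0,0.1375],"turn":[0,0,0],"fingers":0.0}]}}

```text
clock: 2.22
position: [0.5875, 0.2059, 0.1008]
ee_rot: [0.126, 0.992, -0.001, -0.001]
ft_force: [-0.1, -0.1, 1.2]
grip_width: 0.999
grasp_force: 0.0
```

Emit:
{"fn": "move_arm", "kwargs": {"force": 35, "plan": [{"delta_pos":[0,0,0],"turn":[0,0,0],"fingers":1.0},{"delta_pos":[0,0,0],"turn":[0,0,0],"fingers":1.0},{"delta_pos":[0,0,0],"turn":[0,0,0],"fingers":1.0},{"delta_pos":[0,0,0],"turn":[0,0,0],"fingers":1.0},{"delta_pos":[0,0,0],"turn":[0,0,0],"fingers":1.0},{"delta_pos":[0,0,0],"turn":[0,0,0],"fingers":1.0}]}}

```text
clock: 2.98
position: [0.5893, 0.2061, 0.1035]
ee_rot: [0.127, 0.992, 0.001, 0.001]
ft_force: [-0.8, 0.2, 6.4]
grip_width: 0.722
grasp_force: 39.8
```

Converted, -0.1 m is -0.125, -0.09 m is -0.1125.

Emit:
{"fn": "move_arm", "kwargs": {"plan": [{"delta_pos":[0,0,-0.0125],"turn":[0,0,0],"fingers":1.0},{"delta_pos":[0,0,-0.0375],"turn":[0,0,0],"fingers":1.0},{"delta_pos":[0,0,-0.0625],"turn":[0,0,0],"fingers":1.0},{"delta_pos":[0,0,-0.0875],"turn":[0,0,0],"fingers":1.0},{"delta_pos":[0,0,-0.1125],"turn":[0,0,0],"fingers":1.0},{"delta_pos":[0,0,-0.125],"turn":[0,0,0],"fingers":1.0},{"delta_pos":[0,0,-0.125],"turn":[0,0,0],"fingers":1.0}]}}

```text
clock: 3.85
position: [0.5889, 0.206, 0.2033]
ee_rot: [0.127, 0.992, 0.0, 0.001]
ft_force: [0.4, 0.6, -1.4]
grip_width: 0.721
grasp_force: 39.0
```

```bash
python3 - <<'E'
from h import *
import pickle
c=camera("scene");pickle.dump(c,open("s1.pkl","wb"));save(c,"lift.png",(260,60,400,200),4)
o=get_obs();print(o['position'],o['ee_rot'],o['ft_force'],o['grip_width'],o['grasp_force'],o['joint_pos'])
E
```

```text
[0.58843766 0.20583755 0.20232593] [ 1.26538475e-01  9.91961697e-01  7.19904200e-05 -5.65720856e-06] [-0.86488867  0.60880182 -0.3422412 ] 0.7241433347647915 39.01753522834042 [-0.63950085  0.35477186  0.2929475   1.53577064 -0.10547654  1.26653706
  0.98488106]
```

View pics/lift.png

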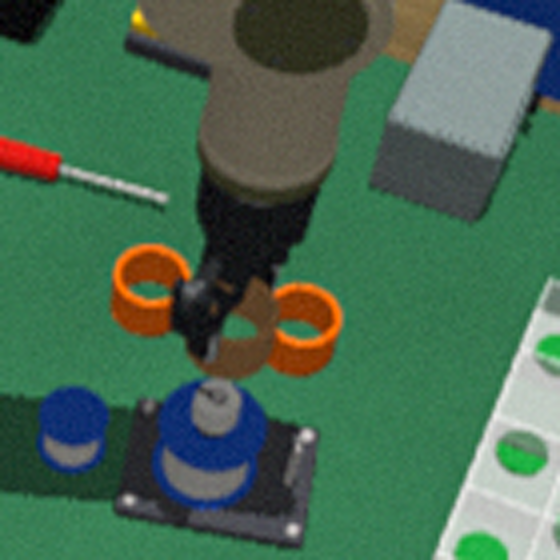

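The tape is off the nut and in the gripper at about (235,330). The nut is clear at (215,408). The ring might be tilted about the pad axis, so I'll check with depth.

```bash
python3 - <<'E'
from h import *
import pickle
from scipy.optimize import least_squares
c=camera("top");s=pickle.load(open("s1.pkl","rb"))
ctr=np.array([.588,.206])
for k in(c,s):
    P=cloud(k);h=cv2.cvtColor(k["color"],cv2.COLOR_RGB2HSV)
    m=(k["range_z"]>0)&(np.hypot(*(P[...,:2]-ctr).transpose(2,0,1))<.05)&(P[...,2]>.14)&(P[...,2]<.24)&(h[...,0]>5)&(h[...,0]<22)&(h[...,1]>80)
    q=P[m];print(len(q), q.min(0),q.max(0))
    # tool-x coordinate vs z extremes
    a=(q[:,:2]-ctr)@np.array([-.968,.251]); b=(q[:,:2]-ctr)@np.array([.251,.968])
    for lo in np.arange(-.04,.04,.01):
        w=(a>=lo)&(a<lo+.01)
        if w.sum()>2: print(round(lo,2),w.sum(),q[w,2].min().round(4),q[w,2].max().round(4),b[w].min().round(3),b[w].max().round(3))
# nut groove in the scene crop at k=8
save(s,"nut.png",(300,145,328,175),16)
E
```

```text
Traceback (most recent call last):
ValueError: zero-size array to reduction operation minimum which has no identity
```

```bash
python3 - <<'E'
from h import *
import pickle
s=pickle.load(open("s1.pkl","rb"))
ctr=np.array([.588,.206])
k=s
P=cloud(k);h=cv2.cvtColor(k["color"],cv2.COLOR_RGB2HSV)
m=(k["range_z"]>0)&(np.hypot(*(P[...,:2]-ctr).transpose(2,0,1))<.05)&(P[...,2]>.14)&(P[...,2]<.25)&(h[...,0]>5)&(h[...,0]<22)&(h[...,1]>80)
q=P[m];print(len(q), q.min(0),q.max(0))
a=(q[:,:2]-ctr)@np.array([-.968,.251]); b=(q[:,:2]-ctr)@np.array([.251,.968])
for lo in np.arange(-.05,.05,.01):
    w=(a>=lo)&(a<lo+.01)
    if w.sum()>2: print(round(lo,2),w.sum(),q[w,2].min().round(4),q[w,2].max().round(4),b[w].min().round(3),b[w].max().round(3))
save(s,"nut.png",(300,145,328,175),16)
E
```

```text
236 [0.56805463 0.17322638 0.17488513] [0.62114592 0.24036269 0.22212653]
-0.04 37 0.178 0.2221 -0.013 0.012
-0.03 66 0.177 0.2214 -0.027 0.022
-0.02 59 0.1749 0.2205 -0.031 0.038
-0.01 36 0.1767 0.2212 -0.031 0.034
0.0 29 0.1786 0.2211 -0.032 0.031
0.01 5 0.1808 0.2148 0.015 0.023
0.02 4 0.1793 0.2127 0.012 0.014
```

View pics/nut.png

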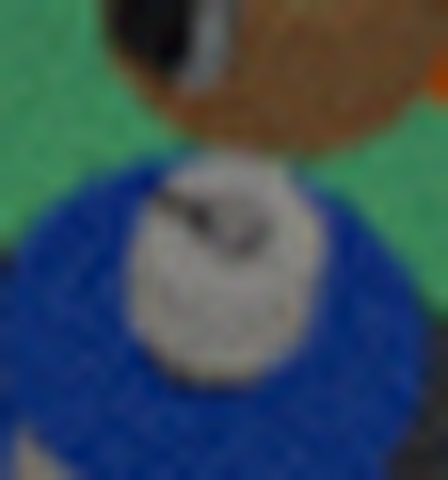

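The depth shows the tape level: rim at 0.221 and underside at 0.177 all round, so its underside is about 26 mm below the TCP. In the crop the nut's groove runs from (235,215) to (160,190). I'll carry the tape to the empty half at (0.43, -0.18).

Converted, -0.413 m is -0.5163, -0.18 m is -0.225.

Emit:
{"fn": "move_arm", "kwargs": {"plan": [{"delta_pos":[0.0038,-0.025,0],"turn":[0,0,0],"fingers":1.0},{"delta_pos":[0.01,-0.075,0],"turn":[0,0,0],"fingers":1.0},{"delta_pos":[0.0175,-0.125,0],"turn":[0,0,0],"fingers":1.0},{"delta_pos":[0.0238,-0.175,0],"turn":[0,0,0],"fingers":1.0},{"delta_pos":[0.0313,-0.225,0],"turn":[0,0,0],"fingers":1.0},{"delta_pos":[0.0375,-0.275,0],"turn":[0,0,0],"fingers":1.0},{"delta_pos":[0.045,-0.325,0],"turn":[0,0,0],"fingers":1.0},{"delta_pos":[0.0513,-0.375,0],"turn":[0,0,0],"fingers":1.0},{"delta_pos":[0.0588,-0.425,0],"turn":[0,0,0],"fingers":1.0},{"delta_pos":[0.065,-0.475,0],"turn":[0,0,0],"fingers":1.0},{"delta_pos":[0.0688,-0.5063,0],"turn":[0,0,0],"fingers":1.0},{"delta_pos":[0.07,-0.5163,0],"turn":[0,0,0],"fingers":1.0}]}}

```text
clock: 5.45
position: [0.4297, -0.181, 0.2018]
ee_rot: [0.128, 0.992, 0.0, -0.0]
ft_force: [0.5, 0.8, -1.1]
grip_width: 0.725
grasp_force: 39.0
```

Converted, 0.163 m is 0.2038, 0.16 m is 0.2.

Emit:
{"fn": "move_arm", "kwargs": {"plan": [{"delta_pos":[0,0,0.0375],"turn":[0,0,0],"fingers":1.0},{"delta_pos":[0,0,0.075],"turn":[0,0,0],"fingers":1.0},{"delta_pos":[0,0,0.1125],"turn":[0,0,0],"fingers":1.0},{"delta_pos":[0,0,0.15],"turn":[0,0,0],"fingers":1.0},{"delta_pos":[0,0,0.1813],"turn":[0,0,0],"fingers":1.0},{"delta_pos":[0,0,0.2],"turn":[0,0,0],"fingers":1.0},{"delta_pos":[0,0,0.2038],"turn":[0,0,0],"fingers":1.0},{"delta_pos":[0,0,0.2038],"turn":[0,0,0],"fingers":1.0},{"delta_pos":[0,0,0.2038],"turn":[0,0,0],"fingers":1.0}]}}

```text
clock: 6.58
position: [0.4313, -0.1799, 0.0401]
ee_rot: [0.127, 0.992, 0.0, 0.001]
ft_force: [-0.7, -0.8, -1.4]
grip_width: 0.719
grasp_force: 39.0
```

```bash
python3 - <<'E'
from h import *
import pickle
s=pickle.load(open("s1.pkl","rb"))
a=world(s,314.7,158.4,.114);b=world(s,310,156.9,.111);d=b-a;print("groove",a,b,np.degrees(np.arctan2(d[1],d[0])))
a=world(s,314.7,158.4,.111);d=b-a;print(np.degrees(np.arctan2(d[1],d[0])))
P=[]
for i in range(3):
    camera("top");o=get_obs();P.append(np.r_[o['position'],o['ft_force']])
print(np.mean(P,0).round(4),o['joint_pos'])
E
```

```text
groove [0.59375301 0.20228994 0.114     ] [0.57850543 0.20313829 0.111     ] 176.8154158335501
-175.52880854407292
[ 0.4311 -0.1799  0.0399  0.3007 -0.6264 -0.8108] [-0.2212358   0.23915951  0.57020467  2.10124485 -0.17254918  0.84440816
  1.76806843]
```

Converted, 0.004 m is 0.005, 0.002 m is 0.0025.

Emit:
{"fn": "move_arm", "kwargs": {"plan": [{"delta_pos":[0,0,0.0025],"turn":[0,0,0],"fingers":1.0},{"delta_pos":[0,0,0.005],"turn":[0,0,0],"fingers":1.0},{"delta_pos":[0,0,0.005],"turn":[0,0,0],"fingers":1.0},{"delta_pos":[0,0,0.005],"turn":[0,0,0],"fingers":1.0}]}}

```text
clock: 7.22
position: [0.4309, -0.1799, 0.0373]
ee_rot: [0.127, 0.992, 0.001, 0.0]
ft_force: [-14.6, 5.1, 39.3]
grip_width: 0.721
grasp_force: 43.9
```

Converted, 0.001 m is 0.0013.

Emit:
{"fn": "move_arm", "kwargs": {"plan": [{"delta_pos":[0,0,0.0013],"turn":[0,0,0],"fingers":1.0},{"delta_pos":[0,0,0.0013],"turn":[0,0,0],"fingers":1.0},{"delta_pos":[0,0,0.0013],"turn":[0,0,0],"fingers":1.0}]}}

```text
clock: 7.6
position: [0.4311, -0.1799, 0.0371]
ee_rot: [0.127, 0.992, 0.001, 0.0]
ft_force: [-20.3, 8.7, 55.3]
grip_width: 0.723
grasp_force: 46.1
```

The tape is already down on the pad, so I'll relieve the push, check it, then release.

Converted, -0.003 m is -0.0038, -0.001 m is -0.0013.

Emit:
{"fn": "move_arm", "kwargs": {"plan": [{"delta_pos":[0,0,-0.0013],"turn":[0,0,0],"fingers":1.0},{"delta_pos":[0,0,-0.0025],"turn":[0,0,0],"fingers":1.0},{"delta_pos":[0,0,-0.0038],"turn":[0,0,0],"fingers":1.0},{"delta_pos":[0,0,-0.0038],"turn":[0,0,0],"fingers":1.0}]}}

```text
clock: 8.1
position: [0.4307, -0.1799, 0.0373]
ee_rot: [0.127, 0.992, 0.0, 0.0]
ft_force: [-1.6, -0.7, 4.1]
grip_width: 0.724
grasp_force: 40.0
```

Converted, -0.165 m is -0.2063, -0.13 m is -0.1625.

Emit:
{"fn": "move_arm", "kwargs": {"plan": [{"delta_pos":[0,0,0],"turn":[0,0,0],"fingers":0.2},{"delta_pos":[0,0,0],"turn":[0,0,0],"fingers":0.1},{"delta_pos":[0,0,0],"turn":[0,0,0],"fingers":0.0},{"delta_pos":[0,0,0],"turn":[0,0,0],"fingers":0.0},{"delta_pos":[0,0,0],"turn":[0,0,0],"fingers":0.0},{"delta_pos":[0,0,0],"turn":[0,0,0],"fingers":0.0},{"delta_pos":[0,0,-0.0375],"turn":[0,0,0],"fingers":0.0},{"delta_pos":[0,0,-0.1],"turn":[0,0,0],"fingers":0.0},{"delta_pos":[0,0,-0.1625],"turn":[0,0,0],"fingers":0.0},{"delta_pos":[0,0,-0.2063],"turn":[0,0,0],"fingers":0.0}]}}

```text
clock: 9.35
position: [0.4309, -0.1801, 0.2046]
ee_rot: [0.127, 0.992, 0.0, 0.001]
ft_force: [0.0, -1.3, -0.1]
grip_width: 0.998
grasp_force: 0.0
```

```bash
python3 - <<'E'
from h import *
c=camera("top");s=camera("scene")
x=[cv2.resize(k["color"][b[1]:b[3],b[0]:b[2],::-1],(400,400),interpolation=cv2.INTER_CUBIC) for k,b in((c,(180,135,220,175)),(s,(165,210,295,340)))]
cv2.imwrite("pics/chk.png",np.hstack(x))
for k in(c,s):
    P=cloud(k);ctr=np.array([.5908,.2025])
    r=np.hypot(*(P[...,:2]-ctr).transpose(2,0,1))
    m=(r<.03)&(P[...,2]>.104)&(P[...,2]<.1135);q=P[m]
    print(len(q),q.mean(0),np.median(q[:,2]),cv2.minEnclosingCircle(q[:,:2].astype(np.float32)),P[(r<.01)][:,2].max())
    r=np.hypot(*(P[...,:2]-np.array([.431,-.18])).transpose(2,0,1));m=(r<.06)&(P[...,2]>.044)&(P[...,2]<.07);q=P[m]
    if len(q)>5:print("tape",len(q),q[:,2].min(),q[:,2].max(),np.median(q[:,2]),cv2.minEnclosingCircle(q[:,:2].astype(np.float32)))
E
```

```text
96 [0.58978412 0.20240192 0.11032829] 0.11052661719551946 ((0.5900406837463379, 0.20312120020389557), 0.01745377853512764) 0.1198688332938256
tape 60 0.04543256124204138 0.058562211596904876 0.05066084044515697 ((0.42399412393569946, -0.17261850833892822), 0.029563797637820244)
76 [0.59082064 0.20098136 0.11021015] 0.11038697510669024 ((0.590704083442688, 0.20145028829574585), 0.018721934407949448) 0.1174950701587371
tape 168 0.044061363385372566 0.05805971628704773 0.05096106622613888 ((0.4322351813316345, -0.17932641506195068), 0.032578788697719574)
```

View pics/chk.png

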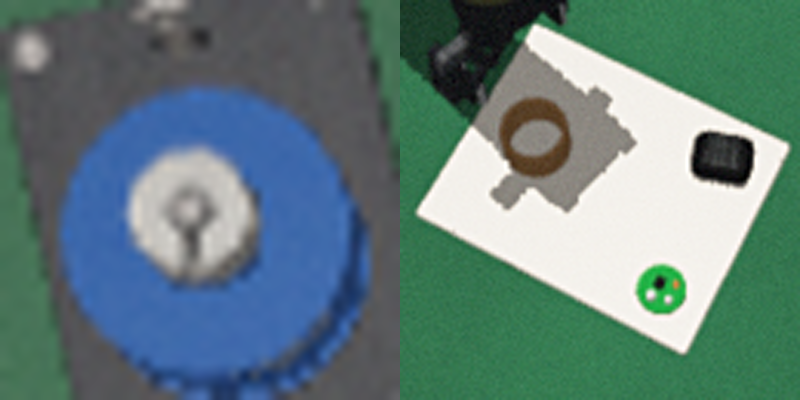

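The tape lies flat on the empty half of the pad, with its rim at 0.051 and centre near (0.432, -0.179). The nut's groove runs from (188,205) to (193,255), so the nut is at about 2.95 rad, with its axis near (0.5905, 0.2023) and its top at 0.1105. I'll go to the nut and pre-turn counter-clockwise so that one grip covers the whole turn.

Converted, 0.41 m is 0.5125, -0.0585 m is -0.0731, -0.7 rad is -0.1114.

Emit:
{"fn": "move_arm", "kwargs": {"plan": [{"delta_pos":[-0.0063,0.05,0],"turn":[0,0,-0.0159],"fingers":0.0},{"delta_pos":[-0.0175,0.125,0],"turn":[0,0,-0.0398],"fingers":0.0},{"delta_pos":[-0.0275,0.1875,0],"turn":[0,0,-0.0637],"fingers":0.0},{"delta_pos":[-0.0363,0.25,0],"turn":[0,0,-0.0875],"fingers":0.0},{"delta_pos":[-0.045,0.3125,0],"turn":[0,0,-0.1114],"fingers":0.0},{"delta_pos":[-0.0538,0.375,0],"turn":[0,0,-0.1114],"fingers":0.0},{"delta_pos":[-0.0625,0.4375,0],"turn":[0,0,-0.1114],"fingers":0.0},{"delta_pos":[-0.07,0.4875,0],"turn":[0,0,-0.1114],"fingers":0.0},{"delta_pos":[-0.0731,0.5125,0],"turn":[0,0,-0.1114],"fingers":0.0},{"delta_pos":[-0.0731,0.5125,0],"turn":[0,0,-0.1114],"fingers":0.0},{"delta_pos":[-0.0731,0.5125,0],"turn":[0,0,-0.1114],"fingers":0.0}]}}

```text
clock: 10.82
position: [0.5902, 0.2002, 0.2022]
ee_rot: [-0.22, 0.975, -0.0, -0.0]
ft_force: [0.4, 0.1, 0.2]
grip_width: 1.002
grasp_force: 0.0
```

```bash
cat >> h.py <<'E'
from scipy.spatial.transform import Rotation as Ro
def rd(n=4):
    L=[]
    for i in range(n):
        camera("top");o=get_obs();m=Ro.from_quat(o['ee_rot']).as_matrix()
        L.append(np.r_[o['position']*1000,o['ft_force'],o['torque'][2],np.degrees(np.arctan2(m[1,0],m[0,0])),o['grip_width'],o['grasp_force'],o['joint_pos'][6],o['clock']])
    print("pos mm,F,Tz,yaw,width,grip,q7,t",np.array2string(np.mean(L,0),precision=3,suppress_small=True))
E
python3 -c "from h import *;rd()"
```

```text
pos mm,F,Tz,yaw,width,grip,q7,t [ 590.206  200.624  202.549   -0.249   -0.122    0.407    0.014 -154.551
    0.998    0.       1.693   10.95 ]
```

Converted, 0.109 m is 0.1363, 0.0015 m is 0.0019.

Emit:
{"fn": "move_arm", "kwargs": {"plan": [{"delta_pos":[-0.0013,0.0019,0.025],"turn":[0,0,0],"fingers":0.0},{"delta_pos":[-0.0013,0.0019,0.075],"turn":[0,0,0],"fingers":0.0},{"delta_pos":[-0.0013,0.0019,0.1125],"turn":[0,0,0],"fingers":0.0},{"delta_pos":[-0.0013,0.0019,0.1363],"turn":[0,0,0],"fingers":0.0},{"delta_pos":[-0.0013,0.0019,0.1363],"turn":[0,0,0],"fingers":0.4},{"delta_pos":[-0.0013,0.0019,0.1363],"turn":[0,0,0],"fingers":0.4},{"delta_pos":[-0.0013,0.0019,0.1363],"turn":[0,0,0],"fingers":0.4}]}}

```text
clock: 11.9
position: [0.5912, 0.2044, 0.0947]
ee_rot: [-0.221, 0.975, 0.0, 0.001]
ft_force: [-0.1, -0.4, 0.0]
grip_width: 0.601
grasp_force: 0.0
```

```bash
python3 -c "from h import *;rd()"
```

```text
pos mm,F,Tz,yaw,width,grip,q7,t [ 590.842  204.293   94.128    0.23    -0.008    0.301   -0.032 -154.433
    0.6      0.       1.713   12.025]
```

Converted, -0.0015 m is -0.0019, 0.001 m is 0.0013.

Emit:
{"fn": "move_arm", "kwargs": {"force": 50, "plan": [{"delta_pos":[0.0013,-0.0019,0],"turn":[0,0,0],"fingers":0.4},{"delta_pos":[0.0013,-0.0019,0],"turn":[0,0,0],"fingers":1.0},{"delta_pos":[0.0013,-0.0019,0],"turn":[0,0,0],"fingers":1.0},{"delta_pos":[0.0013,-0.0019,0],"turn":[0,0,0],"fingers":1.0},{"delta_pos":[0.0013,-0.0019,0],"turn":[0,0,0],"fingers":1.0},{"delta_pos":[0.0013,-0.0019,0],"turn":[0,0,0],"fingers":1.0}]}}

```text
clock: 12.85
position: [0.5905, 0.2016, 0.0937]
ee_rot: [-0.221, 0.975, -0.0, 0.0]
ft_force: [-1.7, -3.5, 5.1]
grip_width: 0.383
grasp_force: 49.4
```

```bash
python3 -c "from h import *;rd()"
```

```text
pos mm,F,Tz,yaw,width,grip,q7,t [ 590.51   201.561   93.674   -0.909   -3.911    4.976   -0.008 -154.475
    0.382   49.433    1.715   12.975]
```

Converted, 0.001 m is 0.0013, 0.0009 m is 0.0011, 1 rad is 0.1592.

Emit:
{"fn": "move_arm", "kwargs": {"plan": [{"delta_pos":[0,0,0.0001],"turn":[0,0,0.0159],"fingers":1.0},{"delta_pos":[0,0,0.0003],"turn":[0,0,0.0318],"fingers":1.0},{"delta_pos":[0,0,0.0004],"turn":[0,0,0.0477],"fingers":1.0},{"delta_pos":[0,0,0.0005],"turn":[0,0,0.0637],"fingers":1.0},{"delta_pos":[0,0,0.0006],"turn":[0,0,0.0796],"fingers":1.0},{"delta_pos":[0,0,0.0008],"turn":[0,0,0.0955],"fingers":1.0},{"delta_pos":[0,0,0.0009],"turn":[0,0,0.1114],"fingers":1.0},{"delta_pos":[0,0,0.001],"turn":[0,0,0.1273],"fingers":1.0},{"delta_pos":[0,0,0.0011],"turn":[0,0,0.1432],"fingers":1.0},{"delta_pos":[0,0,0.0013],"turn":[0,0,0.1592],"fingers":1.0},{"delta_pos":[0,0,0.0013],"turn":[0,0,0.1592],"fingers":1.0}]}}

```text
clock: 14.42
position: [0.5906, 0.2032, 0.0927]
ee_rot: [0.273, 0.962, 0.001, 0.0]
ft_force: [1.7, 1.2, 4.2]
grip_width: 0.385
grasp_force: 49.4
```

```bash
python3 -c "from h import *;rd()"
```

```text
pos mm,F,Tz,yaw,width,grip,q7,t [590.576 203.153  92.711   0.802   2.207   5.066  -0.056 148.414   0.383
  49.456   0.794  14.55 ]
```

Converted, 0.0014 m is 0.0018, 0.001 m is 0.0013, 1.5 rad is 0.2387.

Emit:
{"fn": "move_arm", "kwargs": {"plan": [{"delta_pos":[0,0,0.0001],"turn":[0,0,0.0207],"fingers":1.0},{"delta_pos":[0,0,0.0004],"turn":[0,0,0.0414],"fingers":1.0},{"delta_pos":[0,0,0.0005],"turn":[0,0,0.0621],"fingers":1.0},{"delta_pos":[0,0,0.0006],"turn":[0,0,0.0828],"fingers":1.0},{"delta_pos":[0,0,0.0008],"turn":[0,0,0.1035],"fingers":1.0},{"delta_pos":[0,0,0.0009],"turn":[0,0,0.1241],"fingers":1.0},{"delta_pos":[0,0,0.0011],"turn":[0,0,0.1448],"fingers":1.0},{"delta_pos":[0,0,0.0013],"turn":[0,0,0.1655],"fingers":1.0},{"delta_pos":[0,0,0.0014],"turn":[0,0,0.1862],"fingers":1.0},{"delta_pos":[0,0,0.0015],"turn":[0,0,0.2069],"fingers":1.0},{"delta_pos":[0,0,0.0018],"turn":[0,0,0.2387],"fingers":1.0},{"delta_pos":[0,0,0.0018],"turn":[0,0,0.2387],"fingers":1.0}]}}

```text
clock: 16.12
position: [0.5928, 0.2037, 0.0915]
ee_rot: [0.856, 0.517, 0.003, 0.001]
ft_force: [13.9, 6.4, -3.3]
grip_width: 0.383
grasp_force: 50.1
```

```bash
python3 -c "from h import *;rd()"
```

```text
pos mm,F,Tz,yaw,width,grip,q7,t [592.734 203.698  91.489  14.175   4.964  -3.467  -0.029  62.41    0.381
  50.082  -0.563  16.25 ]
```

Converted, 0.0016 m is 0.002, 0.0003 m is 0.0004, 0.05 rad is 0.008.

Emit:
{"fn": "move_arm", "kwargs": {"plan": [{"delta_pos":[0,0.001,0],"turn":[0,0,0],"fingers":1.0},{"delta_pos":[0,0.002,0],"turn":[0,0,0.008],"fingers":1.0},{"delta_pos":[0,0.002,0.0001],"turn":[0,0,0.0159],"fingers":1.0},{"delta_pos":[0,0.002,0.0003],"turn":[0,0,0.0239],"fingers":1.0},{"delta_pos":[0,0.002,0.0003],"turn":[0,0,0.0318],"fingers":1.0},{"delta_pos":[0,0.002,0.0004],"turn":[0,0,0.0398],"fingers":1.0},{"delta_pos":[0,0.002,0.0004],"turn":[0,0,0.0477],"fingers":1.0},{"delta_pos":[0,0.002,0.0004],"turn":[0,0,0.0477],"fingers":1.0}]}}

```text
clock: 17.32
position: [0.5933, 0.2034, 0.0912]
ee_rot: [0.923, 0.385, 0.002, -0.0]
ft_force: [8.0, 6.7, -0.0]
grip_width: 0.385
grasp_force: 50.4
```

```bash
python3 -c "from h import *;rd()"
```

```text
pos mm,F,Tz,yaw,width,grip,q7,t [593.277 203.352  91.15    9.067   6.471   0.148  -0.048  45.272   0.383
  50.428  -0.826  17.45 ]
```

Converted, 0.001 m is 0.0013, 0.0001 m is 0.0001, 0.09 rad is 0.0143.

Emit:
{"fn": "move_arm", "kwargs": {"plan": [{"delta_pos":[0.0013,0,0],"turn":[0,0,0.0048],"fingers":1.0},{"delta_pos":[0.0013,0,0],"turn":[0,0,0.0095],"fingers":1.0},{"delta_pos":[0.0013,0,0.0001],"turn":[0,0,0.0143],"fingers":1.0},{"delta_pos":[0.0013,0,0.0001],"turn":[0,0,0.0143],"fingers":1.0}]}}

```text
clock: 18.02
position: [0.5935, 0.2033, 0.091]
ee_rot: [0.939, 0.343, 0.002, -0.0]
ft_force: [5.2, 4.3, 2.6]
grip_width: 0.385
grasp_force: 50.8
```

```bash
python3 -c "from h import *;rd()"
```

```text
pos mm,F,Tz,yaw,width,grip,q7,t [593.446 203.282  90.986   5.042   3.791   2.716  -0.074  40.084   0.381
  50.757  -0.906  18.15 ]
```

Converted, 0.0001 m is 0.0001, 0.09 rad is 0.0143.

Emit:
{"fn": "move_arm", "kwargs": {"plan": [{"delta_pos":[0,0,0],"turn":[0,0,0.0048],"fingers":1.0},{"delta_pos":[0,0,0],"turn":[0,0,0.0095],"fingers":1.0},{"delta_pos":[0,0,0.0001],"turn":[0,0,0.0143],"fingers":1.0},{"delta_pos":[0,0,0.0001],"turn":[0,0,0.0143],"fingers":1.0}]}}

```text
clock: 18.73
position: [0.5935, 0.2031, 0.0909]
ee_rot: [0.954, 0.301, 0.002, 0.0]
ft_force: [5.4, 2.8, 3.8]
grip_width: 0.385
grasp_force: 50.8
```

```bash
python3 -c "from h import *;rd()"
```

```text
pos mm,F,Tz,yaw,width,grip,q7,t [593.551 203.192  90.953   5.906   2.597   3.185   1.093  35.032   0.384
  50.809  -0.984  18.85 ]
```

The torque jumped to 1.1 N m after 170.5° of turning, just where the groove predicted, so the nut has bottomed out. I'll ease back slightly to measure the wind-up before the quarter turn.

Converted, -0.02 rad is -0.0032.

Emit:
{"fn": "move_arm", "kwargs": {"plan": [{"delta_pos":[0,0,0],"turn":[0,0,-0.0032],"fingers":1.0},{"delta_pos":[0,0,0],"turn":[0,0,-0.0032],"fingers":1.0}]}}

```text
clock: 19.18
position: [0.5935, 0.2032, 0.0909]
ee_rot: [0.951, 0.31, 0.002, -0.0]
ft_force: [5.9, 2.6, 3.6]
grip_width: 0.379
grasp_force: 50.8
```

```bash
python3 -c "from h import *;rd()"
```

```text
pos mm,F,Tz,yaw,width,grip,q7,t [593.532 203.195  90.948   5.957   3.604   2.904   0.602  36.135   0.383
  50.769  -0.967  19.3  ]
```

Converted, -0.0015 m is -0.0019, -0.0014 m is -0.0018, -1.57 rad is -0.2499.

Emit:
{"fn": "move_arm", "kwargs": {"plan": [{"delta_pos":[0,0,-0.0001],"turn":[0,0,-0.0159],"fingers":1.0},{"delta_pos":[0,0,-0.0003],"turn":[0,0,-0.0398],"fingers":1.0},{"delta_pos":[0,0,-0.0005],"turn":[0,0,-0.0637],"fingers":1.0},{"delta_pos":[0,0,-0.0006],"turn":[0,0,-0.0875],"fingers":1.0},{"delta_pos":[0,0,-0.0009],"turn":[0,0,-0.1114],"fingers":1.0},{"delta_pos":[0,0,-0.001],"turn":[0,0,-0.1353],"fingers":1.0},{"delta_pos":[0,0,-0.0013],"turn":[0,0,-0.1592],"fingers":1.0},{"delta_pos":[0,0,-0.0014],"turn":[0,0,-0.183],"fingers":1.0},{"delta_pos":[0,0,-0.0016],"turn":[0,0,-0.2069],"fingers":1.0},{"delta_pos":[0,0,-0.0018],"turn":[0,0,-0.2308],"fingers":1.0},{"delta_pos":[0,0,-0.0019],"turn":[0,0,-0.2499],"fingers":1.0},{"delta_pos":[0,0,-0.0019],"turn":[0,0,-0.2499],"fingers":1.0}]}}

```text
clock: 20.88
position: [0.5912, 0.2036, 0.0923]
ee_rot: [0.453, 0.892, 0.0, -0.001]
ft_force: [-6.0, 3.6, 11.0]
grip_width: 0.381
grasp_force: 51.5
```

```bash
python3 -c "from h import *;rd()"
```

```text
pos mm,F,Tz,yaw,width,grip,q7,t [591.246 203.643  92.276  -6.284   3.646  11.455   0.06  126.076   0.381
  51.517   0.437  21.   ]
```

Converted, -0.0003 m is -0.0004, -0.028 rad is -0.0045.

Emit:
{"fn": "move_arm", "kwargs": {"plan": [{"delta_pos":[0,0,-0.0004],"turn":[0,0,-0.0045],"fingers":1.0},{"delta_pos":[0,0,-0.0004],"turn":[0,0,-0.0045],"fingers":1.0},{"delta_pos":[0,0,-0.0004],"turn":[0,0,-0.0045],"fingers":1.0}]}}

```text
clock: 21.45
position: [0.5912, 0.2036, 0.0923]
ee_rot: [0.441, 0.898, 0.0, -0.001]
ft_force: [-5.8, 4.0, 9.5]
grip_width: 0.384
grasp_force: 51.4
```

```bash
python3 - <<'E'
from h import *
rd()
c=camera("top");save(c,"end.png")
E
```

```text
pos mm,F,Tz,yaw,width,grip,q7,t [591.19  203.597  92.326  -5.525   3.409   9.016   0.013 127.673   0.382
  51.419   0.462  21.575]
```

View pics/end.png

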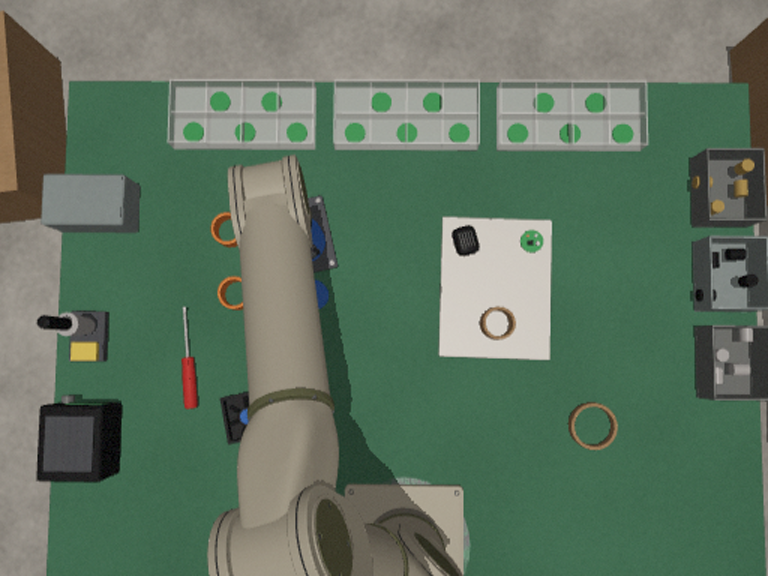

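The tape lies wholly on the pad at (497,323) and everything else is unmoved. The gripper holds the nut a quarter turn back from the stop.

```bash
python3 -c "from h import *;print(hand_in())"
```

```text
the job is handed in; nothing more can be done
None
```

The job is handed in: the tape lies flat and wholly on the white pad, and the nut was screwed down to its stop, backed off about 90° (by measured tool yaw) and is still gripped there; setting the tape down pressed it onto the pad with a wrist force of up to about 60 N before I eased off, and I saw no harm from it.

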